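Tip the garlic and lemon from the tray into the latched storage box

ROBOT

A 6-joint arm with a two-finger parallel gripper is mounted at the origin on a cart in front of the work surface, level with it; the furniture and walls round the work are solid. World frame = base frame: x ahead of the robot, y to its left, z up, the work surface at z = 0. Lengths are in mm, angles in rad, forces in N, time in s.
With the tool pointing down it reaches from about 350 to 875 mm from the base axis. Payload 4.2 kg.
Tool frame: the origin (TCP) lies on the mounting face of the last link; the fingertips stand 173 mm ahead of it and the grasp point (between the pads) lies grip_point_offset ahead of it (grip_point_offset is the distance from the TCP to the grasp point, in mm); z points along the fingers, y is the line along which they close (so a half turn about z gives the same grasp; the last joint's range is limited). The gripper opens to 85 mm and grips with 20 to 120 N. Pads are 22 mm wide; open, the fingers measure 114 mm over their backs; the gripper's body (76 mm by 85 mm) begins 54 mm behind the grasp point. The pads swing forward as they close: fully open they stand 13 mm farther back than shut.
Start: joints at [-0.911, 0.385, 0.008, 0, -1.194, -0.259], TCP at [243.86, -575.441, 404.712] pointing down, gripper open.
Joint ranges: [-3.14, 3.14], [-1.21, 2.06], [-1.07, 1.41], [-3.16, 2.05], [-2.99, -0.16], [-3.1, 3.1]. Speed limits (rad/s): [2.79, 2.79, 3.14, 3.14, 3.14, 3.14].

INTERFACE

Orientations are given as a unit quaternion [x, y, z, w].
In Python, from bench import read_state, get_image, job_done, recognise, place_of, grip_point_offset gives the robot as it stands. The module is installed in compiled form; this text tells all that it offers.
- The arm moves only by the tool carry_out, never from a script. Its arguments are lists of equal length, an entry for each row: "slide": the shift along the tool's x, y, z in m, a list of three; "roll": the turn about the tool's z in degrees; "claw": the finger opening in m, from 0 to 0.0854. A call has 1 to 8 rows; each row is the pose to reach, as a shift and turn from the pose commanded when the call began, along the tool's axes at that moment; what a row does not reach only later rows make up. A row lasts 1/8 s, in which the tool goes at most 62.5 mm and 10.7 degrees, less where a joint would pass 70% of its speed; a pose out of reach is approached as far as the arm can. A call with a gripper value outside its range is refused whole. The fingers move at their own pace and stop on an object; the grip force is fixed at half the most. Time passes only in rows, so rows that repeat a pose let the fingers close. It gives the time, the measured TCP pose, the force, the opening and the grip force at its end, in the units of the state.
- read_state(): the state, without advancing time (a new reading comes with each control period).
- get_image(name): name is "scene" or "top" or "wrist"; returns a dict with "img" (400x640x3 uint8, red, green, blue), "z_map" (400x640 float32, mm along the optical axis (not along the pixel's ray), 0 where there is no reading), "mtx" (3x3 intrinsics, pixels), "world_from_camera" (4x4, takes a point from camera to world coordinates); the wrist camera has in their place "T_tool_cam" (4x4, takes a point from camera to tool coordinates, whose origin is the TCP and whose axes are the flange's). Camera axes: x right, y up, looking along -z (the intrinsics and any distortion apply to the point x, -y, -z); pixel columns grow to the right and rows downward; lengths in mm; the calibration is good to about 2 mm. A picture is of the moment at which its call begins: read the wrist's pose just before it.
- job_done(): hands the job in; it is judged then, once.
Trained networks look in a picture, given as the dict that the camera call returned (one of the last four; its "shot" number tells which), for a name from the list of things; names that differ only in an ending like _2 or _b are one class to them, and where a whole thing is asked for, a point or a joint stands for the part that bears it (a point fixed in the world has none). Each returns a list of dicts, best first, with "conf" (0 to 1); they miss things now and then, are a little off and sometimes report something else, mostly with a low value. They report only what shows in the picture. A call takes as long as a camera call.
- recognise(picture, thing): "at" ([column, row] in pixels, amid what is visible of it).
- place_of(picture, thing): "at" ([column, row] in pixels: a listed point, or the origin of a listed thing).
The state is a dict: "clock": time; "joints": joint angles; "joint_vel": joint speeds; "joint_efforts": joint torques, N m; "position": TCP position; "ee_rot": TCP orientation; "contact_force": force on the tool from outside, world axes, zero at the start; "wrist_torque": the same for the moment, N m; "gripper_width": finger opening in mm; "grasp_force": force on a finger pad.
Only numpy, scipy, OpenCV 4.12 (cv2) and the standard library are available. Lean on these libraries where they do the work, as an engineer would, in place of code of your own. Each camera call takes 0.05 s, during which the arm holds its last target. There are 200 camera calls.

TASK

Squeeze the two tabs on the storage box's lid together to free it, lift the lid off and lay it flat, right way up, on the hob or worktop beside the box. Then pick up the tray by its handle, tip it so that both garlic bulbs and the lemon tumble over its low end into the box, without pressing on them with the gripper, and set the empty tray down level on the surface. Leave the other things where they are.

Things in the scene. Friction and masses are not known exactly. Their poses are not given: they have to be found in the camera images.
- box: White open-topped storage box, fixed on the flat glass hob (z = 0; the worktop to the left and right of it lies 6 mm lower), 160 x 160 mm, 70 mm high, walls and floor 5 mm (inside 150 x 150). Origin: centre of the underside; z up. In the middle of its -x and +x walls is a catch window, 50 mm wide, z = 44 to 58 mm.
- lid: Loose white lid, 168 x 168 x 6 mm plate, 0.22 kg. Origin: centre of the plate's underside; closed, it is 70 mm above the box's underside and the x axes agree. Two spring catches, at -x and +x, hold it: their barbs sit in the box's windows. Catches and two skirts (at -y, +y, inside the box) reach 24 mm below the origin: lift by over 24 mm to clear the box; on the surface the lid rests on them, origin 24 mm above it.
- lid_tabs (a point): Point midway between the lid's two upright steel tabs, 34 mm above the lid's origin; axes as the lid's. Tabs stand at -x and +x, 40 mm wide (y), 6 mm thick, z = 10 to 50 mm above the lid's origin, outer faces 60 mm apart. Squeeze along x: both slide in with their catches, clear when 50 mm apart, at the stops 42 mm apart.
- catch_a (a joint): How far the tab at the lid's -x side is pressed inward, m: 0 = sprung out and latched, 0.005 = clear of the box, 0.009 = stop. Its spring pushes back with 3 N at 0 and 7.5 N at the stop.
- catch_b (a joint): The same for the tab at the lid's +x side.
- tray: Loose wooden tray standing on the hob, 210 mm (x) by 126 mm (y), floor 5 mm thick, 0.28 kg. Origin: centre of the underside; z up. Walls up to 34 mm at the +x end and both sides; the -x end is for pouring, with only a lip up to 9 mm (4 mm above the floor). The pieces leave it only when it is tipped steeply, some 30 to 60 degrees.
- tray_handle (a point): Centre of the flat-sided wooden handle bar that crosses above the tray on two posts: 126 mm long (y), 16 mm thick (x), 24 mm high. 100 mm above the tray's underside, over the tray's middle; axes as the tray's: grip across x.
- tray_lip (a point): Middle of the pouring lip's top edge, 105 mm from the tray's middle along its -x, 9 mm above its underside; axes as the tray's.
- free_worktop (a point): Fixed point on the worktop just left of the hob, 6 mm lower than the hob; the surface is clear for 80 mm to either side (y) and 100 mm to front and back (x): one place with room for the lid, squared up to the world axes.
- garlic_a: Loose bulb of garlic, 60 mm across, 59 mm tall, 0.04 kg, on the tray near its pouring end. Origin: centre of its underside.
- garlic_b: A second, same bulb of garlic on the tray near its walled end. Origin: centre of its underside.
- lemon: Loose lemon, 71 x 53 x 51 mm, 0.085 kg, on the tray's middle, under the handle. Origin: centre of its underside, x along its length.
- garlic_a_mid (a point): Centre of the first garlic bulb.
- garlic_b_mid (a point): Centre of the second garlic bulb.
- lemon_mid (a point): Centre of the lemon.
- matchbox: Matchbox lying flat, 36 x 56 x 15 mm, bystander (origin: centre of its underside).
- salt: Salt shaker, 44 mm across, 90 mm tall, bystander (origin: centre of its underside).
- pepper: Dark wooden pepper mill, 58 mm across, 170 mm tall, bystander (origin: centre of its underside).
- mug: White mug with leaf pattern, 92 x 127 x 95 mm, bystander (origin: centre of its underside).
- teaspoon: Steel teaspoon lying flat, 134 mm long, bystander (origin: centre of its underside).
- tape: Roll of beige tape lying flat, 104 mm across, 25 mm high, bystander (origin: centre of its underside).

How it is judged:
By the outcome, as a careful person would: the job done as asked, in the order asked, and still so for the second after the job is handed in, with the robot touching nothing.
It also fails if it takes over 64 s, if anything falls off the work surface, if the arm or the gripper's body presses on something with over 40 N, if the wrist force passes 120 N, or if a joint passes its speed limit or range.

## Working session

There is one attempt and no reset: what is moved stays moved. The work goes in short steps, Python scripts to look and compute and a tool call to move; the robot and the scene stay as the last step left them, time stands still between calls to the robot, and variables do not carry over. Pictures are saved under pics/ and viewed, at most 10 in all, crops included, and the job is handed in when it is done.

Besides the shell and the picture viewer there is one more tool, called after "Emit:" in YAML: its name, and indented under it one key for each argument. carry_out: Moves the arm, as the interface text tells. Its arguments: {"type":"object","properties":{"slide":{"type":"array"},"roll":{"type":"array"},"claw":{"type":"array"}},"required":["slide","roll","claw"]}

```bash
mkdir -p pics; cat > h.py <<'E'
import numpy as np, cv2
from bench import *
from scipy.spatial.transform import Rotation as R
def W(p):
    if 'world_from_camera' in p: return np.array(p['world_from_camera'])
    s=p['state']; T=np.eye(4); T[:3,:3]=R.from_quat(s['ee_rot']).as_matrix(); T[:3,3]=s['position']
    return T@np.array(p['T_tool_cam'])
def shot(n):
    s=read_state(); p=get_image(n); q=dict(p); q['state']=s; q['raw']=p; return q
def ray(p,at):
    K=np.array(p['mtx']); d=np.linalg.inv(K)@[at[0],at[1],1]; T=W(p)
    return T[:3,3], T[:3,:3]@(d*[1,-1,-1])
def at_z(p,at,z):
    o,d=ray(p,at); return o+d*(z-o[2])/d[2]
def cloud(p):
    v,u=np.mgrid[0:400,0:640]; K=np.array(p['mtx']); z=p['z_map']
    d=np.stack([u,v,np.ones_like(u)],-1)@np.linalg.inv(K).T*z[...,None]*[1,-1,-1]
    T=W(p); return d@T[:3,:3].T+T[:3,3]
def save(p,n): cv2.imwrite(f'pics/{n}.png',cv2.cvtColor(p['img'],cv2.COLOR_RGB2BGR))
E
cat > a.py <<'E'
from h import *
print({k:np.round(v,3).tolist() for k,v in read_state().items()}, grip_point_offset)
Z={'box':0,'lid':70,'lid_tabs':104,'tray':0,'tray_handle':100,'tray_lip':9,'free_worktop':-6,'garlic_a':5,'lemon':5,'matchbox':0,'salt':0,'pepper':0,'mug':0,'teaspoon':0,'tape':0}
for n in ['top','scene']:
    p=shot(n); save(p,n+'0'); print(n,list(p), W(p)[:3,3])
    C=cloud(p)
    for k,z in Z.items():
        for r in place_of(p['raw'],k)[:2]:
            u,v=np.round(r['at']).astype(int)
            c=C[min(max(v,0),399),min(max(u,0),639)]
            print(k,round(r['conf'],2),np.round(r['at']),np.round(at_z(p,r['at'],z),1),np.round(c))
E
python3 a.py; python3 -c "
import cv2,numpy as np
" 
```

```text
{'clock': 0.0, 'joints': [-0.911, 0.386, 0.007, -0.001, -1.194, -0.259], 'joint_vel': [-0.0, 0.0, -0.0, 0.001, 0.0, -0.0], 'joint_efforts': [-0.0, -39.229, 18.84, 4.186, -0.005, 0.0], 'position': [243.797, -575.262, 403.632], 'ee_rot': [-0.199, 0.98, 0.001, -0.0], 'contact_force': [-0.984, -0.285, 0.333], 'wrist_torque': [-0.042, 0.025, -0.002], 'grasp_force': 0.0, 'gripper_width': 85.4} 154.70000000000002
top ['img', 'z_map', 'mtx', 'world_from_camera', 'shot', 'state', 'raw'] [ 300.66952956  -13.48147384 1570.63585348]
lid 0.69 [403. 236.] [ 513.  -266.5   70. ] [ 509. -259.  108.]
lid_tabs 0.76 [404. 234.] [ 516.1 -262.1  104. ] [ 515. -263.  108.]
lid_tabs 0.65 [316. 244.] [480.5  10.9 104. ] [478.  10. 119.]
tray 0.94 [315. 249.] [476.3  14.6   0. ] [470.  14.  49.]
tray_handle 0.69 [318. 244.] [480.9   3.2 100. ] [479.   4. 111.]
tray_handle 0.28 [354. 243.] [ 485.8 -106.9  100. ] [ 496. -114.   11.]
tray_lip 0.74 [325. 277.] [383.8 -18.9   9. ] [384. -20.   9.]
free_worktop 0.75 [227. 251.] [463.8 306.9  -6. ] [464. 307.  -6.]
garlic_a 0.77 [311. 229.] [541.9  31.    5. ] [534
[... 1434 characters left out ...]
. ] [394.  31.  33.]
lemon 0.65 [368. 189.] [ 567.9 -326.1    5. ] [ 498. -219.   79.]
lemon 0.48 [330. 236.] [484.6   0.8   5. ] [464.  24.  26.]
matchbox 0.49 [307. 204.] [ 674.2 -100.5    0. ] [666. -90.   7.]
salt 0.75 [261. 223.] [710.6  92.8   0. ] [700. 101.   7.]
pepper 0.67 [290. 198.] [745.  -85.5   0. ] [724. -64.  21.]
mug 0.77 [197. 299.] [571.5 464.3  -0. ] [555. 474.  15.]
mug 0.57 [343. 246.] [421.1  10.6  -0. ] [398.  41.  29.]
teaspoon 0.66 [196. 299.] [572.3 466.7   0. ] [559. 475.  14.]
teaspoon 0.54 [342. 220.] [ 516.5 -101.9    0. ] [513. -99.   4.]
tape 0.9 [413. 181.] [ 482.3 -501.8    0. ] [ 481. -502.   -2.]
tape 0.69 [327. 234.] [502.5  -6.    0. ] [475.  26.  30.]
```

```bash
ls pics
```

```text
scene0.png
top0.png
```

View pics/top0.png

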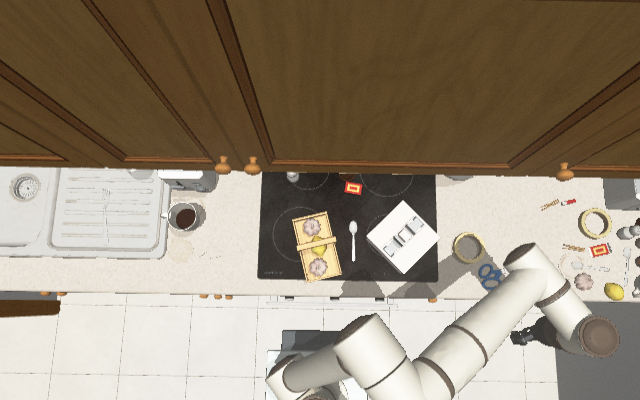

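View pics/scene0.png

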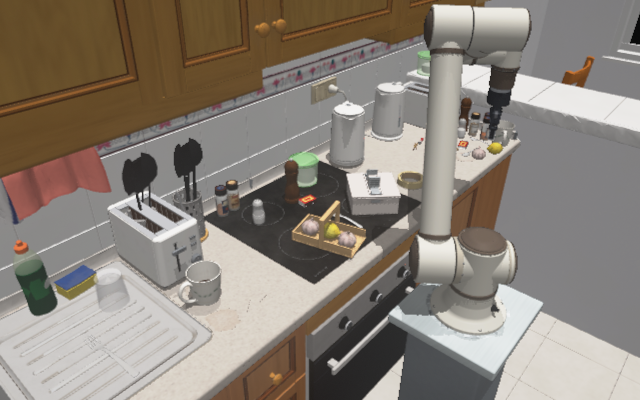

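```bash
cat >> h.py <<'E'
def rect(C,c,rad,zlo,zhi):
    m=(np.hypot(C[...,0]-c[0],C[...,1]-c[1])<rad)&(C[...,2]>zlo)&(C[...,2]<zhi)
    r=cv2.minAreaRect(C[m][:,:2].astype(np.float32)); return int(m.sum()),np.round(r[0],1),np.round(r[1],1),round(r[2],1),np.round(np.median(C[m][:,2]),1)
def plan(xy,zg,yaw,s=None):
    """slide (tool axes, mm) and roll (deg) to bring grasp point to xy,zg with tool-y axis at yaw deg (mod 180)"""
    s=s or read_state(); M=R.from_quat(s['ee_rot']).as_matrix()
    t=np.array([xy[0],xy[1],zg+grip_point_offset]); d=M.T@(t-s['position'])
    y=np.degrees(np.arctan2(M[1,1],M[0,1])); roll=-((yaw-y+90)%180-90)
    print('from',np.round(s['position'],1),'tooly',round(y,1),'slide',np.round(d,1),'roll',round(roll,1),'q6',round(np.degrees(s['joints'][5])))
E
python3 - <<'E'
from h import *
p=shot('top'); C=cloud(p)
print('lid',rect(C,(516,-264),125,60,84)); print('tabs',rect(C,(516,-264),70,100,130))
print('handle',rect(C,(478,10),75,95,120)); 
plan((516,-264),260,45); plan((516,-264),260,-45)
E
```

```text
lid (2501, array([ 512.3, -264.7]), array([167.1, 168.6]), 45.2, np.float64(76.3))
tabs (179, array([ 512. , -265.2]), array([39.4, 61.9]), 44.7, np.float64(108.9))
handle (229, array([480.3,  10. ]), array([ 17.3, 125.3]), 14.7, np.float64(111.0))
from [ 243.9 -575.4  404.7] tooly 113.0 slide [-372.1  180.6  -10. ] roll 68.0 q6 -15
from [ 243.9 -575.4  404.7] tooly 113.0 slide [-372.1  180.6  -10. ] roll -22.0 q6 -15
```

Emit:
carry_out:
  slide:
    - [-0.372, 0.181, -0.01]
    - [-0.372, 0.181, -0.01]
    - [-0.372, 0.181, -0.01]
    - [-0.372, 0.181, -0.01]
    - [-0.372, 0.181, -0.01]
    - [-0.372, 0.181, -0.01]
    - [-0.372, 0.181, -0.01]
    - [-0.372, 0.181, -0.01]
  roll: [-22, -22, -22, -22, -22, -22, -22, -22]
  claw: [0.085, 0.085, 0.085, 0.085, 0.085, 0.085, 0.085, 0.085]

```text
clock: 2.65
position: [516.3, -261.6, 412.3]
ee_rot: [-0.384, 0.923, 0.001, -0.002]
contact_force: [0.0, -0.3, -1.2]
gripper_width: 84.6
grasp_force: 0.0
```

```bash
python3 - <<'E'
from h import *
p=shot('wrist'); save(p,'w1'); C=cloud(p)
for k,z in (('lid',70),('lid_tabs',104)):
    for r in place_of(p['raw'],k)[:2]: print(k,r['conf'],np.round(r['at']),np.round(at_z(p,r['at'],z),1))
print('lid',rect(C,(512,-265),125,65,84)); print('tabs',rect(C,(512,-265),60,112,130))
plan((512,-265),104,135)
E
```

```text
lid 0.63 [323. 177.] [ 509.4 -262.7   70. ]
lid_tabs 0.82 [317. 183.] [ 511.6 -268.7  104. ]
lid (25423, array([ 511.8, -265.6]), array([167.5, 168.4]), 44.9, np.float64(76.8))
tabs (677, array([ 511.7, -265.8]), array([39.7, 60.2]), 45.3, np.float64(120.1))
from [ 515.  -263.6  412.9] tooly 135.0 slide [  2.6   0.6 154.2] roll 0.0 q6 -34
```

View pics/w1.png

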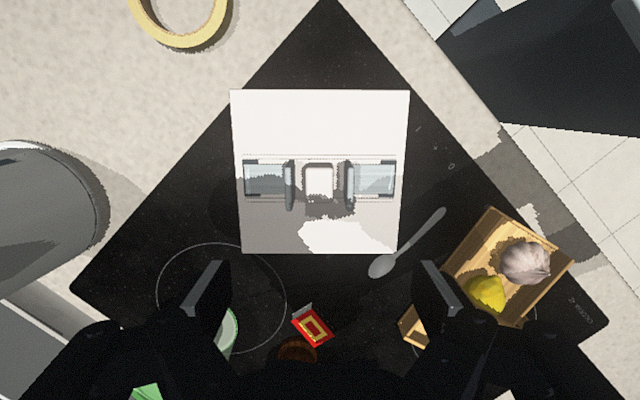

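The wrist view shows the lid square to the gripper (centre about 320,170) with its tabs at columns 292 and 348; the fingers will pass outside them. Descending and squeezing.

Emit:
carry_out:
  slide:
    - [0.003, 0.001, 0.06]
    - [0.003, 0.001, 0.11]
    - [0.003, 0.001, 0.154]
    - [0.003, 0.001, 0.154]
    - [0.003, 0.001, 0.154]
    - [0.003, 0.001, 0.154]
    - [0.003, 0.001, 0.154]
    - [0.003, 0.001, 0.154]
  roll: [0, 0, 0, 0, 0, 0, 0, 0]
  claw: [0.085, 0.085, 0.085, 0.085, 0.06, 0.04, 0.03, 0.03]

```text
clock: 3.8
position: [514.2, -265.5, 265.6]
ee_rot: [-0.383, 0.924, -0.003, 0.003]
contact_force: [-1.3, 0.6, 11.6]
gripper_width: 39.0
grasp_force: 63.2
```

Emit:
carry_out:
  slide:
    - [0, 0, 0]
    - [0, 0, 0]
    - [0, 0, 0]
    - [0, 0, 0]
  roll: [0, 0, 0, 0]
  claw: [0.03, 0.03, 0.03, 0.03]

```text
clock: 4.3
position: [514.2, -265.6, 265.6]
ee_rot: [-0.383, 0.924, -0.003, 0.003]
contact_force: [-2.2, 0.2, 10.5]
gripper_width: 39.0
grasp_force: 63.2
```

Emit:
carry_out:
  slide:
    - [0, 0, -0.03]
    - [0, 0, -0.07]
    - [0, 0, -0.12]
    - [0, 0, -0.12]
  roll: [0, 0, 0, 0]
  claw: [0.03, 0.03, 0.03, 0.03]

```text
clock: 4.8
position: [513.6, -265.3, 387.2]
ee_rot: [-0.383, 0.924, -0.004, 0.005]
contact_force: [0.4, 0.0, -3.0]
gripper_width: 39.2
grasp_force: 61.3
```

```bash
python3 - <<'E'
from h import *
p=shot('wrist'); save(p,'w2'); C=cloud(p)
print('lid',rect(C,(512,-265),125,185,205)); print('tabs',rect(C,(512,-265),60,225,260))
p=shot('top'); C=cloud(p); print('lid top',rect(C,(512,-265),150,150,205))
plan((467,303),220,180)
E
```

```text
lid (62790, array([ 513.8, -266.5]), array([168. , 168.5]), 45.0, np.float64(198.1))
tabs (9653, array([ 510.9, -265.1]), array([40.7, 89.6]), 44.3, np.float64(237.9))
lid top (1734, array([ 511.6, -265.5]), array([168.2, 168.4]), 45.0, np.float64(194.4))
from [ 512.4 -264.9  381.8] tooly 134.9 slide [-368.9  434.1    7.3] roll -45.1 q6 -34
```

View pics/w2.png

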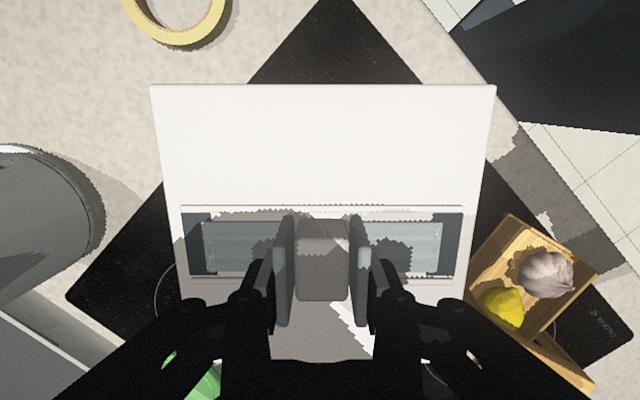

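The lid hangs free and level in the grip (spanning columns 150–495). Carrying it to the free worktop.

Emit:
carry_out:
  slide:
    - [-0.369, 0.434, 0.0]
    - [-0.369, 0.434, 0.0]
    - [-0.369, 0.434, 0.0]
    - [-0.369, 0.434, 0.0]
    - [-0.369, 0.434, 0.0]
    - [-0.369, 0.434, 0.0]
    - [-0.369, 0.434, 0.0]
    - [-0.369, 0.434, 0.0]
  roll: [-45, -45, -45, -45, -45, -45, -45, -45]
  claw: [0.03, 0.03, 0.03, 0.03, 0.03, 0.03, 0.03, 0.03]

```text
clock: 5.9
position: [471.9, 235.1, 379.5]
ee_rot: [-0.707, 0.707, 0.0, -0.001]
contact_force: [1.2, -0.5, -1.8]
gripper_width: 39.3
grasp_force: 61.4
```

```bash
python3 - <<'E'
from h import *
plan((467,303),220,180)
E
```

```text
from [471.9 235.1 379.5] tooly 180.0 slide [-67.9   4.9   4.7] roll -0.0 q6 -44
```

Emit:
carry_out:
  slide:
    - [-0.06, 0.005, 0.0]
    - [-0.068, 0.005, 0.0]
    - [-0.068, 0.005, 0.05]
    - [-0.068, 0.005, 0.1]
    - [-0.068, 0.005, 0.14]
    - [-0.068, 0.005, 0.15]
    - [-0.068, 0.005, 0.15]
  roll: [0, 0, 0, 0, 0, 0, 0]
  claw: [0.03, 0.03, 0.03, 0.03, 0.03, 0.03, 0.03]

```text
clock: 6.78
position: [468.2, 301.1, 230.6]
ee_rot: [-0.707, 0.707, -0.0, -0.001]
contact_force: [-0.3, 0.1, -2.0]
gripper_width: 39.1
grasp_force: 61.5
```

```bash
python3 - <<'E'
from h import *
s=read_state();print(s['contact_force'],s['position'])
p=shot('top'); C=cloud(p); print('lid top',rect(C,(467,303),150,18,60)); 
p=shot('scene'); save(p,'s1'); C=cloud(p); print('lid sc',rect(C,(467,303),150,25,60))
E
```

```text
[-0.33064416  0.08397433 -2.0384811 ] [468.20255222 301.11047175 230.57515235]
lid top (1696, array([481.5, 307.7]), array([185.7, 195.5]), 89.8, np.float64(41.8))
lid sc (2083, array([477. , 328.7]), array([232.5, 197.8]), 87.5, np.float64(41.5))
```

View pics/s1.png

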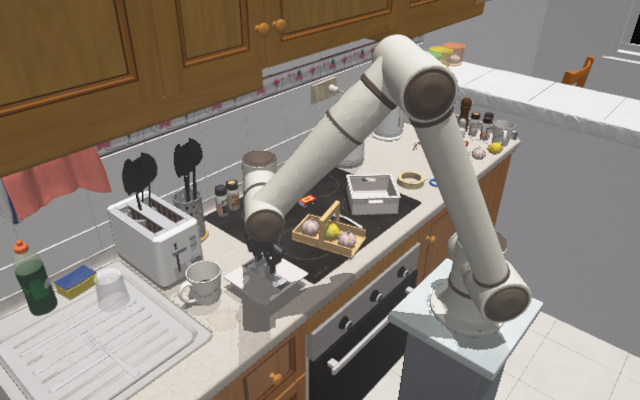

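The lid is level over the worktop (265,275), clear of the mug (205,282) and tray; the box (372,195) is open. Setting down and releasing.

Emit:
carry_out:
  slide:
    - [0, 0, 0.01]
    - [0, 0, 0.018]
    - [0, 0, 0.019]
    - [0, 0, 0.019]
    - [0, 0, 0.019]
    - [0, 0, 0.019]
    - [0, 0, 0.019]
    - [0, 0, 0.019]
  roll: [0, 0, 0, 0, 0, 0, 0, 0]
  claw: [0.03, 0.03, 0.03, 0.03, 0.05, 0.085, 0.085, 0.085]

```text
clock: 7.88
position: [468.1, 301.5, 211.7]
ee_rot: [-0.707, 0.707, -0.0, 0.0]
contact_force: [0.8, -0.2, 0.3]
gripper_width: 85.2
grasp_force: 0.0
```

Emit:
carry_out:
  slide:
    - [0, 0, 0]
    - [0, 0, -0.03]
    - [0, 0, -0.08]
    - [0, 0, -0.14]
    - [0, 0, -0.2]
    - [0, 0, -0.2]
  roll: [0, 0, 0, 0, 0, 0]
  claw: [0.085, 0.085, 0.085, 0.085, 0.085, 0.085]

```text
clock: 8.62
position: [468.5, 301.7, 417.9]
ee_rot: [0.707, -0.707, 0.0, -0.006]
contact_force: [0.0, -0.0, -1.0]
gripper_width: 85.4
grasp_force: 0.0
```

```bash
python3 - <<'E'
from h import *
p=shot('wrist'); C=cloud(p); print('lid',rect(C,(467,303),130,15,35))
p=shot('top'); C=cloud(p); print('handle',rect(C,(480,10),75,95,120)); print('box',rect(C,(512,-265),125,62,80))
plan((480,10),240,14.7)
E
```

```text
lid (18813, array([468. , 317.1]), array([200.8, 170.3]), 89.9, np.float64(25.0))
handle (228, array([480.2,  10.2]), array([ 17., 125.]), 14.5, np.float64(111.0))
box (594, array([ 512.5, -265.4]), array([167.5, 169.3]), 44.7, np.float64(69.6))
from [467.6 301.1 412.2] tooly 179.9 slide [291.1 -12.6  17. ] roll -14.8 q6 -49
```

Emit:
carry_out:
  slide:
    - [0.291, -0.013, 0.0]
    - [0.291, -0.013, 0.0]
    - [0.291, -0.013, 0.0]
    - [0.291, -0.013, 0.0]
    - [0.291, -0.013, 0.0]
    - [0.291, -0.013, 0.05]
    - [0.291, -0.013, 0.07]
    - [0.291, -0.013, 0.07]
  roll: [-15, -15, -15, -15, -15, -15, -15, -15]
  claw: [0.085, 0.085, 0.085, 0.085, 0.085, 0.085, 0.085, 0.085]

```text
clock: 9.72
position: [479.9, 9.9, 338.8]
ee_rot: [0.793, -0.609, -0.002, 0.003]
contact_force: [-0.5, 0.1, 0.1]
gripper_width: 84.9
grasp_force: 0.0
```

```bash
python3 - <<'E'
from h import *
p=shot('wrist'); C=cloud(p); print('handle',rect(C,(480,10),75,103,118))
for k,z in (('tray_handle',100),('tray_lip',9),('tray',0)):
    for r in place_of(p['raw'],k)[:1]: print(k,r['conf'],np.round(r['at']),np.round(at_z(p,r['at'],z),1))
plan((480.2,10.2),100,14.7)
E
```

```text
handle (4137, array([480. ,   9.4]), array([ 16. , 125.7]), 14.7, np.float64(112.3))
tray_handle 0.95 [316. 215.] [482.2   9.  100. ]
tray_lip 0.64 [421. 182.] [382.7 -18.3   9. ]
tray 0.61 [316. 184.] [482.   12.4   0. ]
from [481.1  10.6 342.5] tooly -165.0 slide [ 0.1  1.1 87.8] roll 0.3 q6 -6
```

Emit:
carry_out:
  slide:
    - [0, 0.001, 0.05]
    - [0, 0.001, 0.085]
    - [0, 0.001, 0.088]
    - [0, 0.001, 0.088]
    - [0, 0.001, 0.088]
    - [0, 0.001, 0.088]
    - [0, 0.001, 0.088]
    - [0, 0.001, 0.088]
  roll: [0, 0, 0, 0, 0, 0, 0, 0]
  claw: [0.085, 0.085, 0.06, 0.04, 0.025, 0.014, 0.014, 0.014]

```text
clock: 10.92
position: [480.2, 10.2, 255.2]
ee_rot: [0.793, -0.609, 0.001, -0.001]
contact_force: [-2.9, 0.5, 6.6]
gripper_width: 15.1
grasp_force: 55.9
```

Emit:
carry_out:
  slide:
    - [0, 0, 0]
    - [0, 0, -0.02]
    - [0, 0, -0.05]
    - [0, 0, -0.08]
    - [0, 0, -0.11]
    - [0, 0, -0.11]
  roll: [0, 0, 0, 0, 0, 0]
  claw: [0, 0, 0, 0, 0, 0]

```text
clock: 11.68
position: [479.9, 10.1, 365.1]
ee_rot: [0.793, -0.609, 0.001, -0.002]
contact_force: [0.6, 0.2, -4.7]
gripper_width: 15.1
grasp_force: 59.1
```

```bash
python3 - <<'E'
from h import *
n=np.array([-1,1])/2**.5; b=np.array([512.2,-265.5])
s=read_state(); print(s['contact_force'],s['position'])
for d in (80+105+60,): plan(b+n*d,200,134.7)
p=shot('scene'); save(p,'s2')
for k in ['tray_lip','tray_handle']:
    for r in place_of(p['raw'],k)[:1]: print(k,r['conf'],np.round(r['at']),np.round(cloud(p)[int(r['at'][1]),int(r['at'][0])]))
E
```

```text
[ 0.59112023  0.20757705 -4.65767577] [479.85639009  10.12033783 365.10748131]
from [479.9  10.1 365.1] tooly -165.1 slide [ 62.6 162.6   9.6] roll 60.2 q6 -6
tray_lip 0.79 [362. 217.] [377. -15. 118.]
tray_handle 0.69 [330. 182.] [474.  24. 222.]
```

View pics/s2.png

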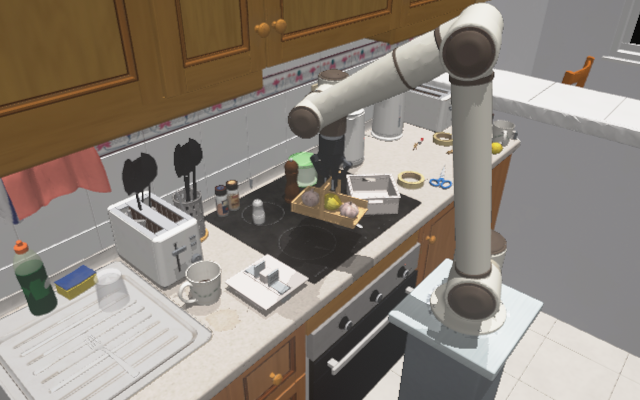

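The tray hangs level (330,207) with the fruit in place, and the lid rests flat at (265,283). Turning the tray slowly toward the box's front-left wall.

Emit:
carry_out:
  slide:
    - [0.006, 0.009, 0]
    - [0.018, 0.027, 0]
    - [0.032, 0.047, 0]
    - [0.046, 0.067, 0]
    - [0.06, 0.088, 0]
    - [0.074, 0.109, 0]
    - [0.087, 0.129, 0]
    - [0.093, 0.138, 0]
  roll: [-4, -12, -20, -28, -37, -46, -55, -64]
  claw: [0, 0, 0, 0, 0, 0, 0, 0]

```text
clock: 12.82
position: [368.9, -116.1, 361.9]
ee_rot: [0.996, -0.094, -0.002, 0.0]
contact_force: [0.3, 0.4, -5.3]
gripper_width: 15.5
grasp_force: 59.1
```

Emit:
carry_out:
  slide:
    - [0, 0, 0]
    - [0, 0, 0]
    - [0, 0, 0]
    - [0, 0, 0]
    - [0, 0, 0]
    - [0, 0, 0]
    - [0, 0, 0]
    - [0, 0, 0]
  roll: [-9, -18, -27, -36, -44, -50, -55, -56]
  claw: [0, 0, 0, 0, 0, 0, 0, 0]

```text
clock: 13.82
position: [370.0, -115.4, 362.3]
ee_rot: [0.924, 0.382, -0.002, -0.001]
contact_force: [-0.5, 0.4, -4.6]
gripper_width: 15.0
grasp_force: 59.1
```

```bash
python3 - <<'E'
from h import *
n=np.array([-1,1])/2**.5; b=np.array([512.2,-265.5])
plan(b+n*188,166,134.9)
p=shot('top'); C=cloud(p); print('handle',rect(C,(367,-120),75,200,230)); save(p,'t2')
p=shot('scene')
for k in ['tray_lip','garlic_a','lemon','tray_handle']:
    for r in place_of(p['raw'],k)[:2]: print(k,r['conf'],np.round(r['at']),np.round(cloud(p)[int(r['at'][1]),int(r['at'][0])]))
E
```

```text
from [ 370.  -115.4  362.3] tooly -45.1 slide [-5.5 18.8 41.5] roll 0.0 q6 128
handle (24, array([ 327.8, -151.9]), array([10.6, 18.6]), 15.0, np.float64(217.7))
tray_lip 0.89 [375. 193.] [ 438. -168.  110.]
tray_lip 0.2 [378. 198.] [370. -89. 154.]
garlic_a 0.78 [384. 220.] [305. -29. 136.]
lemon 0.55 [379. 205.] [365. -85. 133.]
```

View pics/t2.png

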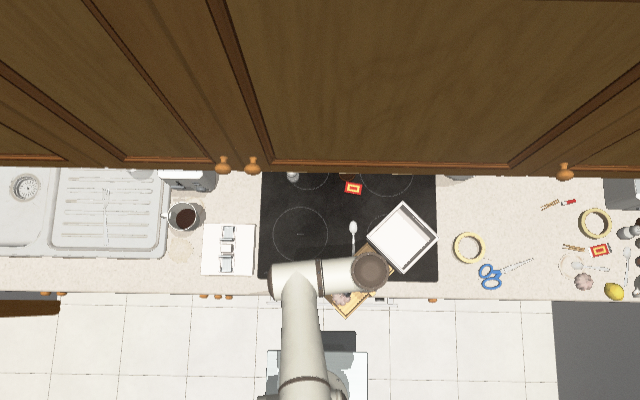

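The tray (350,295) now points its lip at the box's open front-left wall. Moving to a pre-contact pose.

Emit:
carry_out:
  slide:
    - [-0.002, 0.005, 0.01]
    - [-0.005, 0.01, 0.022]
    - [-0.006, 0.013, 0.03]
    - [-0.006, 0.013, 0.03]
  roll: [0, 0, 0, 0]
  claw: [0, 0, 0, 0]

```text
clock: 14.62
position: [375.3, -129.2, 332.7]
ee_rot: [0.924, 0.382, -0.001, -0.0]
contact_force: [0.7, -0.2, -4.4]
gripper_width: 15.2
grasp_force: 59.2
```

```bash
python3 - <<'E'
from h import *
p=shot('wrist'); save(p,'w3'); C=cloud(p); s=p['state']; print(s['position'])
n=np.array([-1,1])/2**.5; t=np.array([1,1])/2**.5; b=np.array([512.2,-265.5])
Q=C[...,:2]-b; u=Q@n; v=Q@t; z=C[...,2]; ok=p['z_map']>0
for lo in range(60,140,4):
    for (a,c) in ((-58,-30),(30,58)):
        m=ok&(u>=lo)&(u<lo+4)&(v>a)&(v<c)
        if m.sum()>5: print(lo,(a,c),m.sum(),np.round(np.percentile(z[m],[5,50,95]),1))
E
```

```text
[ 375.30142917 -129.15514286  332.66609105]
72 (-58, -30) 30 [69.8 70.3 71.1]
72 (30, 58) 45 [69.2 70.2 71.2]
76 (-58, -30) 130 [69.3 70.5 71.4]
76 (30, 58) 276 [ 4.6 69.5 71.2]
80 (-58, -30) 22 [69.6 70.4 71.4]
80 (30, 58) 89 [ 0.4 70.3 71.5]
84 (30, 58) 21 [-1.3  0.5  1.3]
88 (-58, -30) 29 [82.4 86.3 87.4]
88 (30, 58) 123 [-0.  86.4 87.7]
92 (-58, -30) 126 [ 82.9  95.  111.7]
92 (30, 58) 311 [  1.   84.4 111.4]
96 (-58, -30) 157 [ 83.6 100.5 111.9]
96 (30, 58) 225 [  0.4  83.  111.9]
100 (-58, -30) 124 [ 87.3 102.8 111.7]
100 (30, 58) 234 [  1.1  83.  111.9]
104 (-58, -30) 126 [ 89.7 104.5 112. ]
104 (30, 58) 234 [  0.7  82.9 111.8]
108 (-58, -30) 118 [ 91.4 104.4 112. ]
108 (30, 58) 227 [  0.4  82.9 111.7]
112 (-58, -30) 120 [ 91.1 104.6 112.2]
112 (30, 58) 231 [  0.7  83.  111.9]
116 (-58, -30) 124 [ 87.5 102.1 120.6]
116 (30, 58) 230 [  0.5  82.9 111.9]
120 (-58, -30) 122 [ 87.4 101.2 122.7]
120 (30, 58) 231 [  0.4  82.9 112.1]
124 (-58, -30) 125 [ 87.3 101.2 122.1]
124 (30, 58) 229 [  0.7  82.9 112. ]
128 (-58, -30) 110 [ 84.   98.2 120. ]
128 (30, 58) 235 [  0.8  83.1 111.8]
132 (-58, -30) 137 [ 82.9  98.3 120.5]
132 (30, 58) 227 [  0.8  82.9 112.2]
136 (-58, -30) 187 [ 82.5  99.  118.2]
136 (30, 58) 234 [  0.5  82.9 112. ]
```

View pics/w3.png

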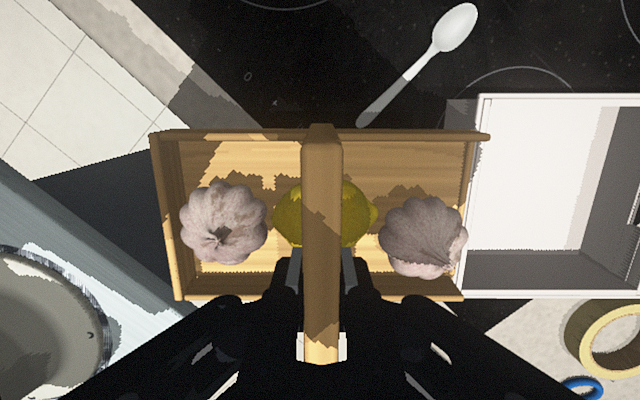

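The wrist view shows lip (right edge of tray, col ~468) parallel to the box rim (col ~475), fruit in place. I can't tilt the tool, so I'll tip the tray by pushing its low end against the rim so that it turns in the pads.

Emit:
carry_out:
  slide:
    - [0, 0, 0.008]
    - [0, 0, 0.014]
    - [0, 0.004, 0.014]
    - [0, 0.008, 0.014]
    - [0, 0.013, 0.013]
    - [0, 0.018, 0.012]
    - [0, 0.022, 0.01]
    - [0, 0.022, 0.01]
  roll: [0, 0, 0, 0, 0, 0, 0, 0]
  claw: [0, 0, 0, 0, 0, 0, 0, 0]

```text
clock: 15.68
position: [386.5, -142.5, 321.6]
ee_rot: [0.925, 0.38, -0.006, -0.007]
contact_force: [-13.7, 22.1, 6.0]
gripper_width: 15.1
grasp_force: 66.1
```

```bash
cat > tilt.py <<'E'
from h import *
p=shot('wrist'); C=cloud(p); s=p['state']
n=np.array([-1,1])/2**.5; t=np.array([1,1])/2**.5; b=np.array([512.2,-265.5])
f=np.array(s['contact_force']); g=np.array(s['position'])-[0,0,grip_point_offset]
print('grasp u,v,z',np.round([(g[:2]-b)@n,(g[:2]-b)@t,g[2]],1),'f_u,v,z',np.round([f[:2]@n,f[:2]@t,f[2]],1),'w',round(s['gripper_width'],1),'grip',round(s['grasp_force'],1))
Q=C[...,:2]-b; u=Q@n; v=Q@t; z=C[...,2]; ok=p['z_map']>0
# far side wall top edge: max z per u bin at v 52..75 
x=[];y=[]
for lo in range(60,330,5):
    m=ok&(u>=lo)&(u<lo+5)&(v>54)&(v<72)&(z>20)
    if m.sum()>8: x.append(lo+2.5); y.append(np.percentile(z[m],97))
x=np.array(x);y=np.array(y); k=(x>90)
c=np.polyfit(x[k],y[k],1); r=y-np.polyval(c,x); k&=abs(r)<6; c=np.polyfit(x[k],y[k],1)
th=np.arctan(c[0]); print('tilt',round(np.degrees(th),1),'wall u-range',x.min(),x.max())
h=g[[2]][0]; co,si=np.cos(th),np.sin(th); G=(g[:2]-b)@n
for nm,(a,d) in {'lip_top':(-105,-91),'end_bottom':(-105,-100)}.items(): print(nm,'u,z',np.round([G+a*co-d*si,h+a*si+d*co],1))
E
python3 tilt.py
```

```text
grasp u,v,z [175.9  -1.9 166.9] f_u,v,z [25.3  5.9  6. ] w 15.1 grip 66.1
tilt 1.7 wall u-range 77.5 287.5
lip_top u,z [73.6 72.8]
end_bottom u,z [73.8 63.8]
```

Emit:
carry_out:
  slide:
    - [0, 0, 0]
    - [0, 0.003, -0.002]
  roll: [0, 0]
  claw: [0.0148, 0.0148]

```text
clock: 15.98
position: [387.8, -144.1, 323.1]
ee_rot: [0.925, 0.38, -0.007, -0.008]
contact_force: [-16.2, 27.7, 8.1]
gripper_width: 15.0
grasp_force: 72.1
```

Emit:
carry_out:
  slide:
    - [0, 0.003, -0.002]
    - [0, 0.006, -0.004]
  roll: [0, 0]
  claw: [0.0155, 0.0155]

```text
clock: 16.23
position: [391.4, -148.3, 327.1]
ee_rot: [0.925, 0.38, -0.009, -0.009]
contact_force: [-17.4, 28.3, 11.7]
gripper_width: 15.9
grasp_force: 69.7
```

```bash
python3 tilt.py
```

```text
grasp u,v,z [168.3  -2.5 172.4] f_u,v,z [32.3  7.7 11.7] w 15.9 grip 69.7
tilt 11.9 wall u-range 77.5 282.5
lip_top u,z [84.4 61.6]
end_bottom u,z [86.3 52.8]tilt.py:13: RankWarning: Polyfit may be poorly conditioned
  c=np.polyfit(x[k],y[k],1); r=y-np.polyval(c,x); k&=abs(r)<6; c=np.polyfit(x[k],y[k],1)
```

Emit:
carry_out:
  slide:
    - [0, 0.003, -0.003]
    - [0, 0.006, -0.006]
    - [0, 0.009, -0.009]
  roll: [0, 0, 0]
  claw: [0.016, 0.017, 0.018]

```text
clock: 16.65
position: [399.0, -155.9, 336.4]
ee_rot: [0.925, 0.381, -0.007, -0.006]
contact_force: [-11.1, 12.1, -0.7]
gripper_width: 18.1
grasp_force: 50.5
```

```bash
python3 - <<'E'
s=open('tilt.py').read()
a=s.index('c=np.polyfit'); b=s.index('th=np.arctan')
s=s[:a]+"G=(g[:2]-b)@n; k=(x>90)&(abs(x-G)>25); from scipy.stats import theilslopes; c=theilslopes(y[k],x[k])\nprint(np.c_[x,y][k][::4].round().astype(int).tolist())\n"+s[b:]
s=s.replace("k=(x>90)\n","")
open('tilt.py','w').write(s)
E
python3 tilt.py
```

```text
grasp u,v,z [157.5  -2.5 181.7] f_u,v,z [16.4  0.7 -0.7] w 18.1 grip 50.5
[[92, 98], [112, 103], [132, 108], [202, 124], [222, 128], [242, 133], [262, 137], [282, 118]]
tilt 12.9 wall u-range 72.5 282.5
lip_top u,z [75.6 69.5]
end_bottom u,z [77.6 60.7]
```

Emit:
carry_out:
  slide:
    - [0, 0.004, -0.006]
    - [0, 0.009, -0.011]
    - [0, 0.015, -0.015]
    - [0, 0.021, -0.018]
    - [0, 0.026, -0.02]
  roll: [0, 0, 0, 0, 0]
  claw: [0.0185, 0.0193, 0.02, 0.021, 0.0217]

```text
clock: 17.32
position: [418.6, -174.8, 356.4]
ee_rot: [0.924, 0.381, -0.006, -0.005]
contact_force: [-8.7, 8.8, -0.6]
gripper_width: 21.6
grasp_force: 47.3
```

```bash
python3 tilt.py
```

```text
grasp u,v,z [130.3  -2.  201.7] f_u,v,z [12.4  0.  -0.6] w 21.6 grip 47.3
[[92, 106], [162, 161], [182, 150], [202, 160], [222, 170], [242, 180], [262, 171]]
tilt 25.7 wall u-range 72.5 267.5
lip_top u,z [75.2 74.2]
end_bottom u,z [79.1 66.1]
```

Emit:
carry_out:
  slide:
    - [0, 0.007, -0.002]
    - [0, 0.014, -0.004]
    - [0, 0.021, -0.006]
    - [0, 0.028, -0.0075]
    - [0, 0.034, -0.0085]
    - [0, 0.04, -0.009]
    - [0, 0.045, -0.0095]
    - [0, 0.045, -0.0095]
  roll: [0, 0, 0, 0, 0, 0, 0, 0]
  claw: [0.022, 0.0225, 0.023, 0.0234, 0.0237, 0.024, 0.0243, 0.0243]

```text
clock: 18.38
position: [451.0, -206.6, 366.6]
ee_rot: [0.924, 0.382, -0.005, -0.005]
contact_force: [-8.7, 7.4, 1.7]
gripper_width: 24.4
grasp_force: 60.5
```

```bash
python3 tilt.py; python3 - <<'E'
from h import *
p=shot('scene'); save(p,'s3'); C=cloud(p)
for k in ['garlic_a','lemon']:
    for r in place_of(p['raw'],k)[:3]: print(k,r['conf'],np.round(r['at']),np.round(C[int(r['at'][1]),int(r['at'][0])]))
E
```

```text
grasp u,v,z [ 84.9  -1.6 211.9] f_u,v,z [11.4 -0.9  1.7] w 24.4 grip 60.5
[[112, 194], [132, 174], [152, 178], [172, 199], [192, 220], [212, 216]]
tilt 26.4 wall u-range 67.5 222.5
lip_top u,z [31.3 83.7]
end_bottom u,z [35.3 75.7]
lemon 0.16 [309. 201.] [ 669. -104.   12.]
```

View pics/s3.png

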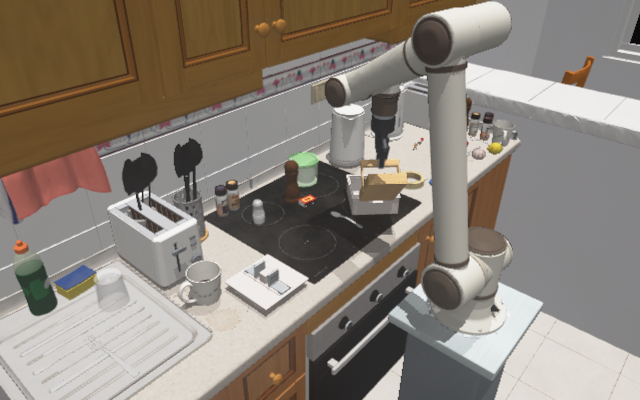

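```bash
python3 - <<'E'
from h import *
for c in ('wrist','top'):
  p=shot(c); C=cloud(p)
  for k in ['garlic_a','lemon','tray_lip']:
    for r in place_of(p['raw'],k)[:3]: print(c,k,r['conf'],np.round(r['at']),np.round(C[int(r['at'][1]),int(r['at'][0])]))
  if c=='wrist':
    np.save('w.npy',C)
    n=np.array([-1,1])/2**.5; t=np.array([1,1])/2**.5; b=np.array([512.2,-265.5]); Q=C[...,:2]-b; u=Q@n; v=Q@t
    for lo in range(60,250,10):
        m=(p['z_map']>0)&(u>=lo)&(u<lo+10)&(v>56)&(v<70)
        if m.sum()>5: print(lo,m.sum(),np.round(np.percentile(C[...,2][m],[5,50,97])))
E
```

```text
wrist garlic_a 0.81 [292. 203.] [ 441. -182.  128.]
wrist garlic_a 0.61 [376. 197.] [ 483. -225.  113.]
wrist garlic_a 0.56 [394. 188.] [ 497. -231.  108.]
wrist lemon 0.78 [349. 203.] [ 483. -187.  209.]
60 152 [ 5.  6. 89.]
70 369 [  6. 100. 213.]
80 747 [  1. 213. 218.]
90 705 [  0. 204. 213.]
100 587 [  0. 192. 203.]
110 498 [ -0. 179. 193.]
120 407 [ -0. 172. 183.]
130 339 [ -0. 160. 174.]
140 402 [  0. 156. 171.]
150 453 [  3. 153. 182.]
160 442 [  0. 172. 192.]
170 526 [ -0. 185. 203.]
180 619 [  0. 197. 213.]
190 724 [  0. 209. 223.]
200 535 [ -0. 204. 226.]
210 293 [ -0. 193. 213.]
220 159 [ -1.   1. 205.]
230 130 [-1.  1.  2.]
240 133 [-1.  1.  2.]
top tray_lip 0.69 [389. 255.] [ 423. -180.  363.]
```

The scene view shows the tray steeply tipped over the box (385,185), handle vertical to the gripper; nothing has fallen outside. Holding to let the pieces move.

Emit:
carry_out:
  slide:
    - [0, 0, 0]
    - [0, 0, 0]
    - [0, 0.003, 0]
    - [0, 0.005, 0]
  roll: [0, 0, 0, 0]
  claw: [0.0243, 0.0243, 0.0245, 0.0245]

```text
clock: 19.48
position: [454.7, -210.2, 367.3]
ee_rot: [0.924, 0.382, -0.005, -0.004]
contact_force: [-8.6, 5.6, 4.2]
gripper_width: 24.6
grasp_force: 60.6
```

```bash
cat > chk.py <<'E'
from h import *
n=np.array([-1,1])/2**.5; t=np.array([1,1])/2**.5; b=np.array([512.2,-265.5])
p=shot('wrist'); C=cloud(p); save(p,'w4'); s=p['state']; g=np.array(s['position'])-[0,0,grip_point_offset]
print('grasp u,z',round((g[:2]-b)@n,1),round(g[2],1),'f',np.round(s['contact_force'],1),'w',round(s['gripper_width'],1))
for k in ['garlic_a','lemon','tray_lip']:
    for r in (place_of(p['raw'],k)+recognise(p['raw'],k))[:6]:
        c=C[int(r['at'][1]),int(r['at'][0])]; q=c[:2]-b; print(k,round(r['conf'],2),np.round(r['at']),'u,v,z',np.round([q@n,q@t,c[2]]))
q=C[...,:2]-b; m=(p['z_map']>0)&(abs(q@n)<70)&(abs(q@t)<70); z=C[...,2][m]; print('box interior pts',m.sum(),np.percentile(z,[5,25,50,75,95]).round())
E
python3 chk.py
```

```text
grasp u,z 79.7 212.6 f [-8.6  5.6  4.2] w 24.6
garlic_a 0.95 [422. 194.] u,v,z [-11.  -8.  50.]
garlic_a 0.87 [357. 136.] u,v,z [52. 46. 47.]
garlic_a 0.65 [402. 173.] u,v,z [10. 13. 54.]
garlic_a 0.68 [410. 176.] u,v,z [ 4. 10. 57.]
garlic_a 0.66 [382. 135.] u,v,z [31. 47. 61.]
lemon 0.88 [386. 226.] u,v,z [ 21. -39.  53.]
lemon 0.93 [375. 223.] u,v,z [ 34. -36.  57.]
tray_lip 0.91 [157. 231.] u,v,z [179.   4. 170.]
tray_lip 0.72 [379. 136.] u,v,z [34. 47. 61.]
tray_lip 0.66 [452. 173.] u,v,z [-56.   1.   4.]
box interior pts 32214 [  5.   7. 211. 262. 278.]
```

View pics/w4.png

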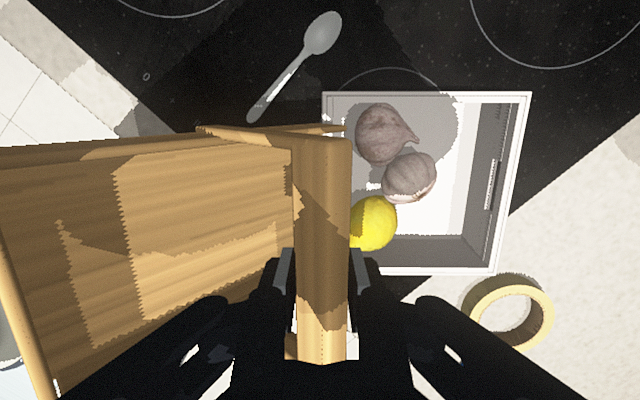

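The last view shows both bulbs (385,132; 410,178) and the lemon (372,222) inside the box, the tray empty. Now hook the underside behind the rim and pull back/down to level the tray in the pads.

Emit:
carry_out:
  slide:
    - [0, -0.003, -0.006]
    - [0, 0, -0.012]
    - [0, 0.005, -0.012]
    - [0, 0.009, -0.012]
    - [0, 0.009, -0.004]
    - [0, 0.007, 0.003]
    - [0, 0.003, 0.004]
    - [0, -0.003, 0.005]
  roll: [0, 0, 0, 0, 0, 0, 0, 0]
  claw: [0.0243, 0.0243, 0.0243, 0.0243, 0.0243, 0.0243, 0.024, 0.024]

```text
clock: 20.82
position: [455.3, -208.6, 363.7]
ee_rot: [0.924, 0.382, 0.001, 0.0]
contact_force: [1.3, -0.3, 0.6]
gripper_width: 24.4
grasp_force: 36.2
```

```bash
cat > t2.py <<'E'
from h import *
n=np.array([-1,1])/2**.5; t=np.array([1,1])/2**.5; b=np.array([512.2,-265.5])
p=shot('wrist'); C=cloud(p); s=p['state']; g=np.array(s['position'])-[0,0,grip_point_offset]; f=s['contact_force']; G=(g[:2]-b)@n
print('grasp u,z',round(G,1),round(g[2],1),'f u,v,z',np.round([f[:2]@n,f[:2]@t,f[2]],1),'w',round(s['gripper_width'],1))
q=C[...,:2]-b; u=q@n; v=q@t; z=C[...,2]
m=(p['z_map']>0)&(u>G+35)&(abs(v)<50)&(z>30)&(z<g[2]+40)
P=np.c_[u[m],np.ones(m.sum())]; c=np.linalg.lstsq(P,z[m],rcond=None)[0]
for _ in range(8):
    r=z[m]-P@c; k=abs(r)<max(3,np.median(abs(r))*1.5); c=np.linalg.lstsq(P[k],z[m][k],rcond=None)[0]
th=np.arctan(c[0]); co,si=np.cos(th),np.sin(th)
dist=(c[0]*G+c[1]-g[2])*co
print('floor tilt',round(np.degrees(th),1),k.mean().round(2),'floor below grasp',round(dist,1),'end bottom u,z',np.round([G-105*co+100*si,g[2]-105*si-100*co],1))
E
python3 t2.py
```

```text
grasp u,z 80.4 209.0 f u,v,z [-1.2  0.7  0.6] w 24.4
floor tilt 37.7 0.83 floor below grasp -101.1 end bottom u,z [58.4 65.7]
```

Emit:
carry_out:
  slide:
    - [0, -0.006, 0.005]
    - [0, -0.013, 0.008]
    - [0, -0.02, 0.01]
    - [0, -0.027, 0.012]
    - [0, -0.034, 0.014]
    - [0, -0.041, 0.016]
    - [0, -0.041, 0.016]
  roll: [0, 0, 0, 0, 0, 0, 0]
  claw: [0.0238, 0.0233, 0.0228, 0.0222, 0.0215, 0.0207, 0.0205]

```text
clock: 21.75
position: [426.0, -179.5, 347.2]
ee_rot: [0.924, 0.383, -0.0, -0.0]
contact_force: [0.0, -0.0, 0.2]
gripper_width: 20.3
grasp_force: 0.0
```

```bash
python3 t2.py
```

```text
grasp u,z 121.8 192.5 f u,v,z [-0.1  0.   0.2] w 20.3
floor tilt -75.6 0.64 floor below grasp 30.2 end bottom u,z [ -1.1 269.4]
```

```bash
cat > find.py <<'E'
from h import *
import sys
for c in sys.argv[1:]:
  p=shot(c); C=cloud(p)
  for k in ['tray','tray_handle','tray_lip','garlic_a','lemon','teaspoon','lid']:
    for r in place_of(p['raw'],k)[:2]+recognise(p['raw'],k)[:1]:
        print(c,k,round(r['conf'],2),np.round(r['at']),np.round(C[int(r['at'][1]),int(r['at'][0])]))
E
python3 find.py wrist scene; python3 - <<'E'
from h import *
# coarse height map (u,v about box) from wrist+scene
n=np.array([-1,1])/2**.5; t=np.array([1,1])/2**.5; b=np.array([512.2,-265.5])
for c in ('wrist','scene'):
    p=shot(c); C=cloud(p); q=C[...,:2]-b; u=q@n; v=q@t; z=C[...,2]
    print(c)
    for lo in range(-80,300,20):
        row=[]
        for w in range(-100,120,20):
            m=(p['z_map']>0)&(u>=lo)&(u<lo+20)&(v>=w)&(v<w+20)&(z<300)
            row.append(int(np.percentile(z[m],90)) if m.sum()>4 else None)
        print(lo,row)
E
```

```text
wrist tray 0.86 [354. 208.] [ 440. -203.   66.]
wrist tray 0.63 [375. 209.] [ 454. -212.   77.]
wrist tray_handle 0.63 [276. 247.] [ 407. -161.  154.]
wrist tray_handle 0.61 [379. 208.] [ 457. -214.   78.]
wrist tray_lip 0.73 [487. 231.] [ 501. -258.  126.]
wrist tray_lip 0.64 [376. 208.] [ 454. -213.   77.]
wrist garlic_a 0.63 [428. 137.] [ 526. -210.   41.]
wrist garlic_a 0.7 [451. 123.] [ 543. -209.   56.]
wrist teaspoon 0.77 [329.  75.] [ 503. -113.   12.]
wrist teaspoon 0.65 [353.  50.] [ 533. -113.    6.]
scene tray 0.64 [375. 199.] [ 455. -197.   67.]
scene tray 0.97 [378. 203.] [ 441. -201.   58.]
scene tray_handle 0.61 [384. 187.] [ 395. -151.  157.]
scene tray_handle 0.21 [290. 198.] [722. -62.  22.]
scene tray_handle 0.56 [379. 202.] [ 439. -204.   62.]
scene tray_lip 0.77 [377. 172.] [ 634. -470.   -4.]
scene tray_lip 0.64 [380. 202.] [ 434. -203.   61.]
scene garlic_a 0.51 [358. 202.] [ 501. -168.   53.]
scene garlic_a 0.5 [357. 195.] [ 533. -206.   51.]
scene lemon 0.2 [307. 204.] [667. -87.  13.]
scene teaspoon 0.58 [340. 221.] [521. -98.  -3.]
scene teaspoon 0.47 [265
[... 1523 characters left out ...]
9, 118, 115, 136, 69, 67, 2]
40 [None, 130, 130, 106, 106, 106, 104, 129, 66, 38, 1]
60 [4, 116, 124, 79, 81, 257, 77, 113, 69, 67, 1]
80 [1, 85, 81, 76, 76, 80, 78, 96, 66, 22, 2]
100 [-3, 91, 60, 59, 66, 272, 62, 78, 0, 4, 11]
120 [-4, 106, 49, 49, 260, 276, 47, 100, 6, 10, 1]
140 [-8, 151, 153, 152, 262, 279, 150, 150, 6, 3, 2]
160 [-51, 35, 149, 147, 286, 284, 150, 149, 6, 2, 2]
180 [-12, -7, 11, 26, 268, 269, 23, 33, 2, 3, 2]
200 [None, -9, -80, -10, 29, 27, 28, 26, 0, 2, 1]
220 [None, None, -9, -29, -7, -4, 1, 1, 1, 2, 1]
240 [None, None, None, -12, -74, -9, -4, 2, 1, 2, 0]
260 [None, None, None, -301, -8, -86, -7, -4, 0, 1, 2]
280 [None, None, None, -300, -189, -10, -98, -8, -5, 0, 2]
```

```bash
python3 - <<'E'
from h import *
n=np.array([-1,1])/2**.5; t=np.array([1,1])/2**.5; b=np.array([512.2,-265.5])
p=shot('wrist'); C=cloud(p); q=C[...,:2]-b; u=q@n; v=q@t; z=C[...,2]; ok=p['z_map']>0
for lo in range(126,182,4):
    m=ok&(u>=lo)&(u<lo+4)&(v>25)&(v<62)&(z>60)&(z<170); 
    if m.sum()>4: print(lo,m.sum(),np.percentile(z[m],[5,50,95]).round(1))
m=ok&(z>140)&(z<170)&(u>120)&(u<185)&((v>20)|(v<-25)); r=cv2.minAreaRect(np.c_[u[m],v[m]].astype(np.float32)); print(r)
for lo in range(-20,20,4):
    m=ok&(u>=lo)&(u<lo+4)&(abs(v)<35)&(z>90)
    if m.sum()>4: print('lip',lo,m.sum(),np.percentile(z[m],[5,50,95]).round(1))
P=[]; m=ok&(u>20)&(u<60)&(abs(v)<40)&(z<140); print(np.polyfit(u[m],z[m],1))
g=np.array(p['state']['position']); print('g u,v',(g[:2]-b)@n,(g[:2]-b)@t,g[2]-grip_point_offset)
E
```

```text
126 79 [101.4 119.7 123.5]
130 92 [107.6 125.  129.1]
134 94 [113.1 131.1 134.7]
138 338 [130.7 139.7 142.4]
142 509 [136.6 144.7 148. ]
146 558 [143.8 150.5 154.1]
150 510 [144.  154.7 156. ]
154 397 [150.1 153.6 155.2]
158 362 [148.9 150.9 152.5]
162 129 [147.  148.9 150.1]
((150.4058380126953, -6.373992919921875), (125.68278503417969, 24.731836318969727), 87.73916625976562)
lip 4 6 [120.2 121.6 122.8]
lip 8 145 [121.3 124.7 127. ]
lip 12 1013 [119.8 125.2 127.1]
lip 16 854 [116.8 118.8 124.1]
[ -0.68722317 131.03172057]
g u,v 121.33181982918396 -0.12965961689635508 192.52297311762297
```

The tray slipped from the loosened grip and is now leaning stably on the rim, with its walled end on the hob and its handle at about u=151, z=142. I'll regrip it by the handle and lift.

Emit:
carry_out:
  slide:
    - [-0.002, -0.01, -0.005]
    - [-0.005, -0.025, -0.005]
    - [-0.005, -0.03, 0.0]
    - [-0.005, -0.03, 0.025]
    - [-0.005, -0.03, 0.05]
    - [-0.005, -0.03, 0.051]
    - [-0.005, -0.03, 0.051]
    - [-0.005, -0.03, 0.051]
  roll: [0, 0, 0, 0, 0, 0, 0, 0]
  claw: [0.04, 0.06, 0.07, 0.07, 0.07, 0.05, 0.035, 0.026]

```text
clock: 24.45
position: [401.9, -162.0, 297.1]
ee_rot: [0.924, 0.382, 0.001, 0.0]
contact_force: [0.4, 1.3, -0.1]
gripper_width: 26.0
grasp_force: 3.3
```

Emit:
carry_out:
  slide:
    - [0, 0, 0]
    - [0, 0, 0]
  roll: [0, 0]
  claw: [0.023, 0.021]

```text
clock: 24.7
position: [402.1, -162.1, 297.7]
ee_rot: [0.924, 0.383, 0.001, 0.001]
contact_force: [-1.6, 1.5, 7.2]
gripper_width: 23.1
grasp_force: 58.3
```

Emit:
carry_out:
  slide:
    - [0, 0, -0.015]
    - [0, 0, -0.04]
    - [0, 0, -0.07]
    - [0, 0, -0.1]
    - [0, 0, -0.1]
  roll: [0, 0, 0, 0, 0]
  claw: [0, 0, 0, 0, 0]

```text
clock: 25.32
position: [401.7, -162.1, 397.8]
ee_rot: [0.924, 0.382, 0.002, 0.001]
contact_force: [1.0, 0.0, -2.5]
gripper_width: 22.6
grasp_force: 60.1
```

```bash
python3 t2.py; cat > hm.py <<'E'
from h import *
# tray profile in the tool frame (along tool y, relative to grasp)
p=shot('wrist'); C=cloud(p); s=p['state']; M=R.from_quat(s['ee_rot']).as_matrix(); g=np.array(s['position'])-[0,0,grip_point_offset]
d=(C-g); u=-(d@M[:,1]); v=d@M[:,0]; z=C[...,2]; ok=p['z_map']>0
print('g',g.round(1),'w',round(s['gripper_width'],1),'grip',round(s['grasp_force'],1),'F',np.round(s['contact_force'],1))
row=[]
for lo in range(-180,181,12):
    m=ok&(u>=lo)&(u<lo+12)&(v>20)&(v<50)&(z<g[2]+40)
    row.append((lo+6,*np.percentile(z[m],[10,50]).round().astype(int).tolist()) if m.sum()>5 else (lo+6,None))
print(row)
E
python3 hm.py
```

```text
grasp u,z 151.2 243.1 f u,v,z [-0.7  0.7 -2.5] w 22.6
floor tilt 56.7 0.6 floor below grasp -101.5 end bottom u,z [177.2 100.4]
g [ 401.1 -162.   241.3] w 23.0 grip 59.9 F [-0.1  0.  -3.3]
[(-174, None), (-162, 49, 53), (-150, 56, 58), (-138, 210, 215), (-126, 202, 206), (-114, 195, 199), (-102, 189, 192), (-90, 182, 185), (-78, 174, 178), (-66, 167, 170), (-54, 159, 163), (-42, 152, 155), (-30, 1, 148), (-18, 0, 143), (-6, 238, 246), (6, 249, 252), (18, 0, 122), (30, 1, 111), (42, 109, 118), (54, 1, 131), (66, 0, 1), (78, -1, 1), (90, -7, -6), (102, -7, -6), (114, -7, -6), (126, -7, -6), (138, -8, -6), (150, -10, -7), (162, -13, -9), (174, None), (186, None)]
```

Emit:
carry_out:
  slide:
    - [0.015, -0.007, 0]
    - [0.05, -0.022, 0]
    - [0.09, -0.04, 0]
    - [0.135, -0.06, 0]
    - [0.18, -0.08, 0]
    - [0.225, -0.101, 0]
    - [0.262, -0.118, 0]
    - [0.28, -0.126, 0]
  roll: [3, 9, 16, 23, 30, 37, 42, 45]
  claw: [0, 0, 0, 0, 0, 0, 0, 0]

```text
clock: 26.42
position: [510.9, 126.9, 393.6]
ee_rot: [1.0, -0.001, -0.002, 0.001]
contact_force: [0.6, -0.6, -3.3]
gripper_width: 22.4
grasp_force: 61.2
```

```bash
python3 hm.py
```

```text
g [510.9 126.9 238.9] w 22.4 grip 61.2 F [ 0.6 -0.6 -3.3]
[(-174, -1, 0), (-162, 0, 1), (-150, 0, 1), (-138, 2, 212), (-126, 200, 204), (-114, 193, 197), (-102, 186, 189), (-90, 179, 182), (-78, 171, 175), (-66, 164, 167), (-54, 155, 160), (-42, 2, 153), (-30, 1, 145), (-18, 0, 140), (-6, 236, 244), (6, 245, 249), (18, 0, 116), (30, 1, 108), (42, 106, 116), (54, 1, 128), (66, 0, 1), (78, -6, -5), (90, -6, -4), (102, -5, 24), (114, -6, 24), (126, -6, 24), (138, -6, 24), (150, -6, 25), (162, -6, 25), (174, -5, 25), (186, -6, 25)]
```

Emit:
carry_out:
  slide:
    - [0, 0, 0.03]
    - [0, 0, 0.065]
    - [0, 0, 0.09]
    - [0, 0, 0.097]
    - [0, 0.006, 0.103]
    - [0, 0.014, 0.109]
    - [0, 0.02, 0.113]
    - [0, 0.026, 0.116]
  roll: [0, 0, 0, 0, 0, 0, 0, 0]
  claw: [0, 0, 0, 0, 0, 0, 0, 0]

```text
clock: 27.48
position: [510.7, 98.4, 280.2]
ee_rot: [1.0, -0.0, 0.0, -0.0]
contact_force: [-0.2, -0.4, -3.6]
gripper_width: 14.5
grasp_force: 62.8
```

```bash
python3 hm.py
```

```text
g [510.7  98.4 125.5] w 14.5 grip 62.8 F [-0.2 -0.4 -3.6]
[(-174, 0, 0), (-162, 0, 0), (-150, 0, 0), (-138, 0, 0), (-126, 0, 1), (-114, 0, 0), (-102, 25, 27), (-90, 24, 25), (-78, 24, 25), (-66, 24, 25), (-54, 24, 25), (-42, 25, 25), (-30, 25, 25), (-18, 25, 26), (-6, 131, 132), (6, 131, 132), (18, 25, 26), (30, 25, 26), (42, 25, 26), (54, 25, 26), (66, 25, 26), (78, 25, 26), (90, 25, 26), (102, 26, 46), (114, None), (126, 24, 25), (138, -5, 24), (150, -6, 24), (162, -6, 24), (174, -5, 24), (186, -5, 25)]
```

The tray snapped level in the pads (floor at z=25 end to end). Shifting away from the hob edge and setting down.

Emit:
carry_out:
  slide:
    - [0, 0.01, 0]
    - [0, 0.025, 0]
    - [0, 0.038, 0.004]
    - [0, 0.042, 0.012]
    - [0, 0.042, 0.018]
    - [0, 0.042, 0.0205]
    - [0, 0.042, 0.0205]
    - [0, 0.042, 0.0205]
  roll: [0, 0, 0, 0, 0, 0, 0, 0]
  claw: [0, 0, 0, 0, 0, 0, 0, 0]

```text
clock: 28.52
position: [510.5, 57.0, 260.3]
ee_rot: [1.0, 0.0, -0.0, 0.0]
contact_force: [-3.5, -0.7, 5.5]
gripper_width: 14.9
grasp_force: 64.1
```

```bash
python3 hm.py
```

```text
g [510.5  57.  105.6] w 14.9 grip 64.1 F [-3.5 -0.7  5.5]
[(-174, 2, 5), (-162, 0, 3), (-150, 0, 0), (-138, 0, 0), (-126, 0, 0), (-114, 0, 1), (-102, 5, 8), (-90, 5, 6), (-78, 5, 6), (-66, 5, 6), (-54, 5, 6), (-42, 5, 6), (-30, 5, 6), (-18, 5, 6), (-6, 111, 112), (6, 111, 113), (18, 5, 6), (30, 5, 6), (42, 5, 6), (54, 5, 6), (66, 5, 6), (78, 5, 6), (90, 5, 6), (102, 6, 26), (114, None), (126, 0, 1), (138, 0, 1), (150, -6, -5), (162, -6, -4), (174, -6, 21), (186, -6, 24)]
```

Tray is flat on the hob (floor at z 5). Release and withdraw upward.

Emit:
carry_out:
  slide:
    - [0, 0, 0]
    - [0, 0, 0]
    - [0, 0, 0]
    - [0, 0, 0]
    - [0, 0, -0.03]
    - [0, 0, -0.09]
    - [0, 0, -0.15]
    - [0, 0, -0.2]
  roll: [0, 0, 0, 0, 0, 0, 0, 0]
  claw: [0.03, 0.06, 0.085, 0.085, 0.085, 0.085, 0.085, 0.085]

```text
clock: 29.58
position: [510.4, 56.8, 462.4]
ee_rot: [1.0, -0.0, 0.001, -0.0]
contact_force: [1.2, 0.2, -1.4]
gripper_width: 85.5
grasp_force: 0.0
```

Emit:
carry_out:
  slide:
    - [0, 0, 0]
    - [0, 0, 0]
    - [0, 0, 0]
    - [0, 0, 0]
  roll: [0, 0, 0, 0]
  claw: [0.085, 0.085, 0.085, 0.085]

```text
clock: 30.08
position: [510.7, 56.9, 458.5]
ee_rot: [1.0, -0.0, -0.001, 0.001]
contact_force: [-0.4, 0.2, -0.3]
gripper_width: 85.2
grasp_force: 0.0
```

```bash
python3 hm.py; python3 - <<'E'
from h import *
for c in ('top','scene'):
  p=shot(c); C=cloud(p)
  for k in ['garlic_a','lemon','tray','lid','teaspoon','matchbox','salt','pepper','mug','tape']:
    for r in place_of(p['raw'],k)[:2]:
        print(c,k,round(r['conf'],2),np.round(r['at']),np.round(C[int(r['at'][1]),int(r['at'][0])]))
E
```

```text
g [510.7  56.9 303.8] w 85.2 grip 0.0 F [-0.4  0.2 -0.3]
[(-174, 2, 4), (-162, 1, 4), (-150, -1, 1), (-138, -1, 0), (-126, -1, 1), (-114, -1, 1), (-102, 1, 7), (-90, 4, 6), (-78, 4, 6), (-66, 5, 6), (-54, 4, 6), (-42, 5, 6), (-30, 5, 6), (-18, 4, 6), (-6, 109, 112), (6, 110, 112), (18, 5, 6), (30, 5, 6), (42, 5, 6), (54, 5, 6), (66, 5, 6), (78, 5, 6), (90, 4, 6), (102, 6, 26), (114, 0, 1), (126, 0, 1), (138, -1, 1), (150, -6, -5), (162, -6, -4), (174, -5, 24), (186, -5, 24)]
top garlic_a 0.76 [405. 238.] [ 510. -272.   55.]
top garlic_a 0.74 [384. 233.] [ 529. -208.   48.]
top lemon 0.5 [412. 244.] [ 501. -306.    6.]
top tray 0.57 [301. 241.] [490.  57. 112.]
top tray 0.33 [398. 239.] [ 511. -251.   42.]
top teaspoon 0.55 [353. 241.] [ 505. -110.   17.]
top matchbox 0.68 [408. 236.] [ 521. -286.   45.]
top matchbox 0.45 [349. 187.] [684. -92.  20.]
top salt 0.46 [293. 178.] [549.  52. 632.]
top pepper 0.52 [347. 175.] [714. -85.  73.]
top mug 0.86 [188. 216.] [577. 439.  27.]
top tape 0.75 [468. 246.] [ 495. -491.   -1.]
scene garlic_a 0.51 [310. 242.] [511.  67.   7.]
scene garlic_a 0.5 [374. 186.] [ 547. -330.   29.]
scene lemon 0.52 [384. 188.] [ 520. -357.   15.]
scene tray 0.74 [312. 246.] [498.  76.   3.]
scene lid 0.93 [267. 282.] [453. 311.  28.]
scene lid 0.73 [266. 270.] [474. 297.  52.]
scene teaspoon 0.47 [343. 223.] [506. -97.  -5.]
scene matchbox 0.69 [307. 203.] [663. -82.  16.]
scene salt 0.66 [262. 222.] [692. 103.  16.]
scene pepper 0.73 [291. 200.] [722. -62.  14.]
scene pepper 0.69 [375. 189.] [ 511. -277.   53.]
scene mug 0.71 [200. 295.] [539. 473.  39.]
scene tape 0.6 [414. 183.] [ 457. -465.   19.]
scene tape 0.43 [372. 202.] [ 512. -266.    3.]
```

```bash
python3 - <<'E'
from h import *
p=shot('top'); C=cloud(p); h=cv2.cvtColor(p['img'],cv2.COLOR_RGB2HSV)
m=(h[...,0]>24)&(h[...,0]<33)&(h[...,1]>190)&(h[...,2]>80); n,l,st,ce=cv2.connectedComponentsWithStats(m.astype(np.uint8))
for i in range(1,n):
    if st[i,4]>8: print(st[i,4],ce[i].round(),np.median(C[l==i],0).round())
print('lid',rect(C,(468,303),95,18,32)); print('handle',rect(C,(510,57),75,100,118))
E
```

```text
lid (223, array([433.2, 288.8]), array([ 69. , 184.2]), 23.6, np.float64(24.8))
handle (135, array([484.3,  58.3]), array([81. , 15.9]), 1.4, np.float64(111.7))
```

```bash
python3 - <<'E'
from h import *
for c in ('top','scene'):
    p=shot(c); C=cloud(p); h=cv2.cvtColor(p['img'],cv2.COLOR_RGB2HSV)
    m=(h[...,0]>21)&(h[...,0]<36)&(h[...,1]>165)&(h[...,2]>50); n,l,st,ce=cv2.connectedComponentsWithStats(m.astype(np.uint8))
    for i in range(1,n):
        if st[i,4]>5: print(c,st[i,4],ce[i].round(),np.median(C[l==i],0).round())
E
```

```text
scene 10 [500. 147.] [ 333. -947.   37.]
scene 7 [385. 194.] [ 461. -272.   53.]
```

```bash
python3 -c "
from bench import job_done; print(job_done())"
```

```text
the job is handed in; nothing more can be done
None
```

I handed the job in after about 30 s of robot time: the lid is flat and right way up on the worktop, both garlic bulbs and the lemon are in the box, and the empty tray is level on the hob. The tray slipped out of the gripper once after pouring and caught on the box rim, and I picked it up again by its handle. The other things read as being where they were.

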